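Pull the wide cap off its dust port

TASK

Take the forked puller by its wooden handle, slide its fork under the rim of the wide port cap and pull the cap straight up off its dust port without touching the cap with the gripper. Then stand the puller back down on the bare bench, away from the ports, with the cap standing upright in its fork, and let go. Leave the narrow cap pushed on its own port.

Things in the scene. Friction and masses are not known exactly. Their poses are not given: they have to be found in the camera images.
- puller: C-shaped puller, 0.25 kg, standing on its flat steel fork. Origin: underside, mid fork opening, below the handle; +x: where the prongs point. Fork 6 mm thick, 84 wide; opening 60 wide (y), x -30 to tips at +34. Upright at x -62 to -68 carries an arm, z 62 to 68, x -68 to 20. On it, over the origin, wooden handle 40 long (x), 18 wide (y), z 68 to 112: grip across y at z 92.
- wide_cap: cap to pull, black plastic, 0.06 kg: rim disc 84 mm across, 8 thick, on a hollow skirt 40 across, 28 high. Origin: centre of the skirt's lower edge, z up; rim's underside at z 28, top at 36. Its skirt stands on the port's plate; sprung pips in the stub hold it with some 5 to 14 N until it pops loose after about 5 mm; a little drag until 13 mm, clear of the stub after 24 mm.
- wide_port: dust port fixed to the bench: aluminium plate 90 mm square, 10 thick, with an upright steel stub 28 across and 24 high in the middle, inside the wide cap at the start. Origin: centre of the plate's underside, at bench height. Bare bench from here to the robot.
- narrow_cap: cap to leave alone: same black plastic but narrower, rim disc 48 mm across, skirt 28 across, 36 high in all, on its own port, whose plate is 70 mm square and 10 thick. It stands to the left or right (y) of the wide cap, at least 140 mm away. Origin: centre of the skirt's lower edge, z up.
Not all that is in view belongs to the job. Leave any blue look-alike of the wide_cap alone.

How it is judged:
By the outcome, as a careful person would: the job done as asked, in the order asked, and still so for the second after the job is handed in, with the robot touching nothing.
It also fails if it takes over 67 s, if anything falls off the work surface, if the arm or the gripper's body presses on something with over 40 N, if the wrist force passes 120 N, or if a joint passes its speed limit or range.

ROBOT

A 6-joint arm with a two-finger parallel gripper is mounted at the origin on the work surface. World frame = base frame: x ahead of the robot, y to its left, z up, the work surface at z = 0. Lengths are in m, angles in rad, forces in N, time in s.
With the tool pointing down it reaches from about 0.375 to 0.825 m from the base axis. Payload 5.5 kg.
Tool frame: the origin (TCP) lies at the very end of the fingers, on their centre line; the grasp point (between the pads) lies 19 mm behind it; z points along the fingers, y is the line along which they close (so a half turn about z gives the same grasp; the last joint's range is limited). The gripper opens to 85 mm and grips with 20 to 120 N. Pads are 22 mm wide; open, the fingers measure 114 mm over their backs; the gripper's body (76 mm by 85 mm) begins 54 mm behind the grasp point. The pads swing forward as they close: fully open they stand 13 mm farther back than shut.
Start: joints at [-1.264, 0.314, -0.047, 1.21, 0, 1.571], TCP at [0.181, -0.572, 0.231] pointing down, gripper open.
Joint ranges: [-2.67, 2.67], [-0.69, 1.73], [-1.03, 1.25], [-2.08, 2.16], [-1.42, 1.45], [-3.14, 3.14]. Speed limits (rad/s): [2.39, 2.39, 3.01, 3.14, 3.14, 3.14].

INTERFACE

Orientations are given as a unit quaternion [w, x, y, z].
In Python, from bench import r, imaging gives the robot as it stands. The module is installed in compiled form; this text tells all that it offers.
- The arm moves only by the tool send_rows, never from a script. Its argument "targets" is a list of rows, each a list of 2 entries, a list of its own where there are three numbers: the shift along the world's x, y, z in m, then the turn, a rotation vector about the world's x, y, z in degrees. A call has 1 to 12 rows; each row is the pose to reach, as a shift and turn from the pose commanded when the call began; what a row does not reach only later rows make up. A row lasts 1/10 s, in which the tool goes at most 50 mm and 8.59 degrees, less where a joint would pass 70% of its speed; a pose out of reach is approached as far as the arm can. A call with a gripper value outside its range is refused whole. "fingers" is the opening, from -1 (shut) to 1 (fully open), set as the call begins (left out, the last holds). The fingers move at their own pace and stop on an object; the grip force is fixed at half the most. Time passes only in rows, so rows that repeat a pose let the fingers close. It gives the time, the measured TCP pose, the force, the opening and the grip force at its end, in the units of the state.
- r.sense(): the state, without advancing time (a new reading comes with each control period).
- imaging.grab_frame(name): name is "side" or "top"; returns a dict with "image" (420x560x3 uint8, red, green, blue), "K" (3x3 intrinsics, pixels), "k1" (the pictures are not rectified: a ray, as slopes to the right and down, at radius r is drawn at 1 + k1 r^2 times it, then the intrinsics apply), "R" (3x3) and "t" (3): a world point X has camera coordinates R X + t. Camera axes: x right, y down, z forward; pixel columns grow to the right and rows downward; lengths in m; the calibration is good to about 2 mm. A picture is of the moment at which its call begins. There is no depth.
- r.sign_off(): hands the job in; it is judged then, once.
The state is a dict: "time_s": time; "joint_positions": joint angles; "joint_velocities": joint speeds; "joint_torque": joint torques, N m; "tool_pos": TCP position; "orientation": TCP orientation; "ft_force": force on the tool from outside, world axes, zero at the start; "torque": the same for the moment, N m; "opening": opening from 0.0 (shut) to 1.0 (fully open); "grasp_force": force on a finger pad.
Only numpy, scipy, OpenCV 4.12 (cv2) and the standard library are available. Lean on these libraries where they do the work, as an engineer would, in place of code of your own. Each camera call takes 0.05 s, during which the arm holds its last target. There are 200 camera calls.

## Working session

There is one attempt and no reset: what is moved stays moved. The work goes in short steps, Python scripts to look and compute and a tool call to move; the robot and the scene stay as the last step left them, time stands still between calls to the robot, and variables do not carry over. Pictures are saved under pics/ and viewed, at most 10 in all, crops included, and the job is handed in when it is done.

Besides the shell and the picture viewer there is one more tool, called after "Call:" as name([rows], argument=value, ...), one row to a line, values as JSON. send_rows: Moves the arm, as the interface text tells. Its arguments: {"type":"object","properties":{"targets":{"type":"array"},"fingers":{"type":"number"}},"required":["targets"]}

```bash
mkdir -p pics; cat > h.py <<'E'
import numpy as np, cv2
from bench import r, imaging
def grab(n,f=None):
    d=imaging.grab_frame(n)
    if f: cv2.imwrite('pics/'+f,d['image'][:,:,::-1])
    return d
def ray(d,uv):
    K=np.array(d['K']);k=d['k1'];R=np.array(d['R']);t=np.array(d['t'])
    p=cv2.undistortPoints(np.array(uv,float).reshape(-1,1,2),K,np.array([k,0,0,0.]))[:,0]
    return -R.T@t, np.c_[p,np.ones(len(p))]@R
def plane(d,uv,z):
    c,v=ray(d,uv); return c+v*((z-c[2])/v[:,2])[:,None]
def proj(d,X):
    return cv2.projectPoints(np.array(X,float).reshape(-1,1,3),cv2.Rodrigues(np.array(d['R'],float))[0],np.array(d['t'],float),np.array(d['K'],float),np.array([d['k1'],0,0,0.]))[0][:,0]
E
python3 - <<'E'
from h import *
for n in('side','top'):
    d=grab(n,n+'0.png'); print(n,-np.array(d['R']).T@d['t'],np.array(d['R'])[2],d['k1'])
E
```

```text
side [ 0.52678579 -0.64055135  0.55904905] [ 0.01257664  0.76000971 -0.64979002] 0.0350478899327331
top [ 0.41474909 -0.00515619  0.85652411] [ 0.16701561 -0.01479588 -0.98584323] -0.12857510026329078
```

View pics/top0.png

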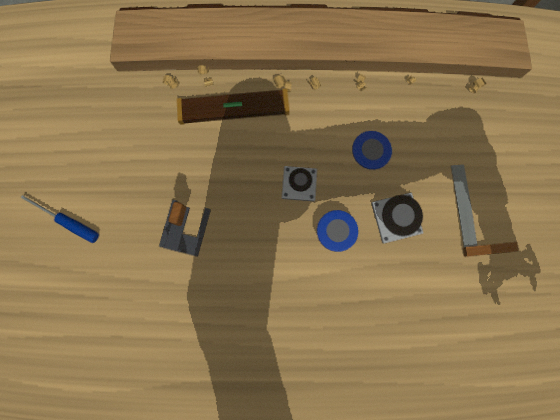

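View pics/side0.png

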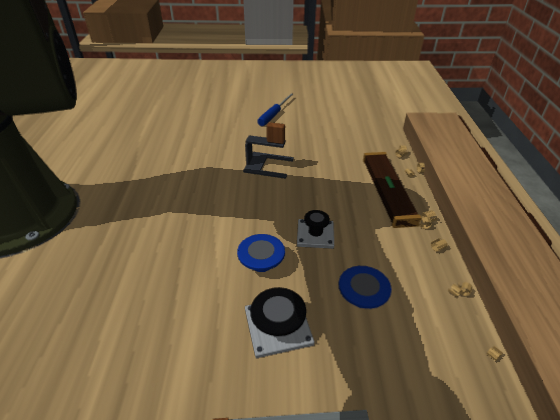

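The top view has image up as +x and image left as +y. It shows the puller at about (187,227) with its prongs pointing +x, the wide cap at (403,215), the narrow cap at (300,181), and blue look-alikes at (338,230) and (372,150). The side view agrees: puller (268,155), wide cap (278,310), narrow cap (316,222).

```bash
cat > m.py <<'E'
from h import *
T=grab('top');S=grab('side')
def crop(d,x,y,w,h,k): return cv2.resize(d['image'][y:y+h,x:x+w,::-1],(w*k,h*k),interpolation=cv2.INTER_CUBIC)
cv2.imwrite('pics/c.png',np.hstack([crop(T,145,185,80,80,5),crop(S,230,110,80,80,5)]))
def blobs(d,m,roi,n=''):
    x,y,w,h=roi; q=np.zeros(m.shape,np.uint8); q[y:y+h,x:x+w]=m[y:y+h,x:x+w]
    c=max(cv2.findContours(q,cv2.RETR_EXTERNAL,cv2.CHAIN_APPROX_NONE)[0],key=cv2.contourArea); return c
def dark(d): return (d['image'].max(2)<55).astype(np.uint8)
for n,d,roi,z in(('wideT',T,(375,185,55,60),.046),('wideS',S,(240,275,75,70),.046),('narT',T,(284,163,32,35),.046),('narS',S,(300,205,32,20),.046)):
    c=blobs(d,dark(d),roi); c=cv2.convexHull(c); p=plane(d,c[:,0],z)[:,:2]
    (cx,cy),rad=cv2.minEnclosingCircle((p*1000).astype(np.float32)); e=cv2.fitEllipse((p*1000).astype(np.float32)); print(n,cx,cy,rad,e)
for n,d,roi in(('T',T,(155,190,40,50)),('S',S,(255,115,40,40))):
    h=cv2.cvtColor(d['image'],cv2.COLOR_RGB2HSV); m=((h[...,0]<14)&(h[...,1]>130)&(h[...,2]>50)).astype(np.uint8)
    c=blobs(d,m,roi); b=cv2.minAreaRect(c); print(n,cv2.contourArea(c),b,cv2.boxPoints(b).tolist())
    if n=='T': print(plane(d,cv2.boxPoints(b),.112))
E
python3 m.py
```

```text
wideT 531.6563110351562 -262.4205627441406 42.28068161010742 ((530.685302734375, -262.31304931640625), (81.7681884765625, 83.0204086303711), 40.35353469848633)
wideS 529.0261840820312 -266.195556640625 43.14860153198242 ((529.2531127929688, -266.03021240234375), (83.811767578125, 85.5207748413086), 16.006816864013672)
narT 601.6848754882812 -57.29931640625 24.01915740966797 ((601.6763916015625, -57.43964385986328), (45.7862548828125, 47.95809555053711), 90.233642578125)
narS 599.3347778320312 -63.5279426574707 29.146398544311523 ((599.9407958984375, -60.512001037597656), (49.07463455200195, 57.8613166809082), 91.057373046875)
T 0.5 ((182.00001525878906, 212.49996948242188), (3.882901668548584, 1.3867504596710205), 33.690067291259766) [[180.00001525878906, 211.99996948242188], [180.7692413330078, 210.84613037109375], [184.00001525878906, 212.99996948242188], [183.2307891845703, 214.15380859375]]
[[0.5245691  0.16615929 0.112     ]
 [0.52670335 0.16482598 0.112     ]
 [0.52276362 0.15871299 0.112     ]
 [0.52063342 0.16004688 0.112     ]]
S 272.5 ((274.61541748046875, 132.57693481445312), (16.99275779724121, 19.101348876953125), 7.125016689300537) [[265.00006103515625, 141.00001525878906], [267.3692626953125, 122.0461654663086], [284.23077392578125, 124.15385437011719], [281.861572265625, 143.10769653320312]]
```

View pics/c.png

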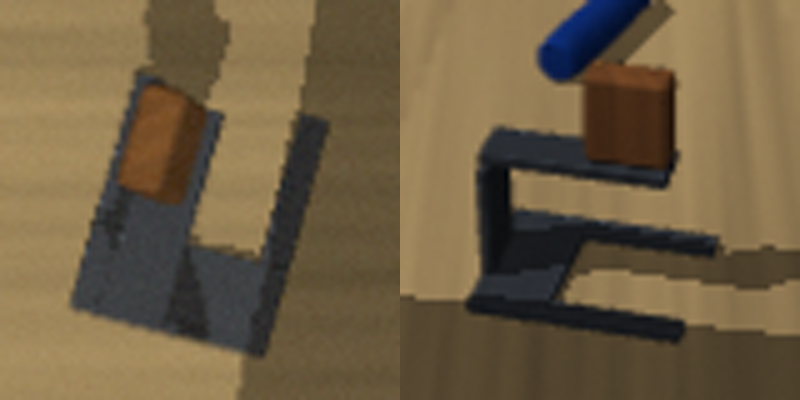

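The crop shows the fork's corners and the handle's top face clearly in both views. I'll fit a planar pose to these corners.

```bash
cat > f.py <<'E'
from h import *
from scipy.optimize import least_squares
T=grab('top');S=grab('side')
tp={(34,-42,6):(328,120),(-68,-42,6):(262,357),(-68,42,6):(73,305),(-30,-30,6):(265,260),(20,9,112):(193,98),(20,-9,112):None}
t=[((34,-42,6),(328,122)),((-68,-42,6),(262,355)),((-68,42,6),(73,303)),((-30,-30,6),(264,262)),((20,9,112),(152,83)),((-20,9,112),(122,178)),((-20,-9,112),(160,193))]
s=[((34,-42,6),(685,320)),((-68,-42,6),(470,298)),((-30,-30,6),(555,300)),((34,42,6),(718,238)),((20,-9,112),(675,72)),((-20,-9,112),(587,70)),((20,-9,68),(672,167)),((-20,-9,68),(587,160))]
L=[(T,np.array([a for a,_ in t])/1e3,np.array([b for _,b in t])/5+(145,185)),
   (S,np.array([a for a,_ in s])/1e3,(np.array([b for _,b in s])-(400,0))/5+(230,110))]
def tr(q,A):
    c,n=np.cos(q[2]),np.sin(q[2]); return np.c_[c*A[:,0]-n*A[:,1]+q[0],n*A[:,0]+c*A[:,1]+q[1],A[:,2]]
for LL in(L[:1],L[1:],L):
    f=lambda q:np.concatenate([(proj(d,tr(q,A))-b).ravel() for d,A,b in LL])
    o=least_squares(f,[.5,.15,-.2],x_scale=[.01,.01,.1],loss='soft_l1'); print(o.x[:2]*1e3,np.degrees(o.x[2]));print(np.round(f(o.x).reshape(-1,2),1).tolist())
s=r.sense();print(s['tool_pos'],s['orientation'],s['time_s'])
E
python3 f.py
```

```text
[524.61609179 173.0119403 ] -15.183646546517567
[[1.4, -0.2], [0.4, 0.7], [-0.4, -0.0], [-0.2, -0.2], [-0.5, -1.3], [-1.0, 0.5], [0.7, 0.2]]
[526.7724544  182.34469406] -11.882771325128129
[[0.3, 1.2], [0.2, 0.2], [0.3, -1.1], [0.2, -2.1], [-0.2, 1.6], [-0.5, 0.1], [0.1, 0.1], [-0.3, -0.4]]
[525.92987311 175.11265917] -13.668160697075464
[[0.2, -1.5], [0.4, -0.3], [-0.7, 0.1], [-0.7, -1.1], [-1.9, -2.0], [-1.9, 0.0], [-0.1, -0.6], [-0.7, 3.2], [-0.7, 1.4], [-0.4, 0.4], [0.4, -0.2], [-0.8, 3.4], [-1.0, 1.6], [-0.4, 2.0], [-0.7, 1.1]]
[ 0.18114495 -0.57179831  0.2310009 ] [-3.00102545e-04  9.88259205e-01  1.52786299e-01 -3.79895274e-05] 0.3
```

Call:
send_rows([
  [[0.02,0.03,0.0],[0,0,-8]],
  [[0.04,0.07,0.0],[0,0,-16]],
  [[0.06,0.11,0.0],[0,0,-24]],
  [[0.08,0.15,0.0],[0,0,-32.8]],
  [[0.1,0.19,0.0],[0,0,-32.8]],
], fingers=1)

```text
time_s: 0.8
tool_pos: [0.2817, -0.3805, 0.2313]
orientation: [0.0, 0.991, -0.134, 0.0]
ft_force: [1.2, -0.4, 0.8]
opening: 1.003
grasp_force: 0.0
```

```bash
python3 -c "
from h import *
s=r.sense();print(s['joint_positions'],s['tool_pos'],s['orientation'],s['time_s'])"
```

```text
[-9.33650991e-01  7.54647745e-02 -3.39927180e-01  1.15505639e+00
  1.61591400e-04  2.47747092e+00] [ 0.28165278 -0.38046228  0.23130875] [ 6.83228634e-05  9.90932966e-01 -1.34357060e-01  1.79256035e-04] 0.8
```

Call:
send_rows([
  [[0.011,0.025,0],[0,0,8.2]],
  [[0.022,0.05,0],[0,0,16.4]],
  [[0.033,0.075,0],[0,0,24.6]],
  [[0.044,0.1,0],[0,0,32.8]],
  [[0.055,0.125,0],[0,0,41]],
  [[0.066,0.15,0],[0,0,49.2]],
  [[0.077,0.175,0],[0,0,57.4]],
  [[0.088,0.2,0],[0,0,65.6]],
  [[0.099,0.225,0],[0,0,73.8]],
  [[0.11,0.25,0],[0,0,82]],
  [[0.122,0.278,0],[0,0,90]],
])

```text
time_s: 1.9
tool_pos: [0.4035, -0.1031, 0.2314]
orientation: [0.0, 0.793, 0.609, 0.0]
ft_force: [0.4, 0.1, 0.3]
opening: 1.002
grasp_force: 0.0
```

Call:
send_rows([
  [[0.011,0.025,0],[0,0,8.2]],
  [[0.022,0.05,0],[0,0,16.4]],
  [[0.033,0.075,0],[0,0,24.6]],
  [[0.044,0.1,0],[0,0,32.8]],
  [[0.055,0.125,0],[0,0,41]],
  [[0.066,0.15,0],[0,0,49.2]],
  [[0.077,0.175,0],[0,0,57.4]],
  [[0.088,0.2,0],[0,0,65.6]],
  [[0.099,0.225,0],[0,0,73.8]],
  [[0.11,0.25,0],[0,0,82]],
  [[0.121,0.276,0],[0,0,90]],
  [[0.121,0.276,0],[0,0,90]],
])

```text
time_s: 3.1
tool_pos: [0.5253, 0.1747, 0.231]
orientation: [0.0, 0.13, 0.992, 0.001]
ft_force: [0.3, -0.0, 0.0]
opening: 0.999
grasp_force: 0.0
```

```bash
python3 -c "
from h import *
grab('side','s1.png')
s=r.sense();print(s['joint_positions'],s['tool_pos'],s['orientation'],s['time_s'])"
```

```text
[ 3.18942149e-01  2.24165222e-01 -1.65564004e-01  1.18145799e+00
 -8.08725528e-05  5.83406285e-01] [0.52442833 0.17314634 0.23091436] [-1.58257056e-04  1.31847041e-01  9.91270053e-01 -1.21608596e-04] 3.15
```

View pics/s1.png

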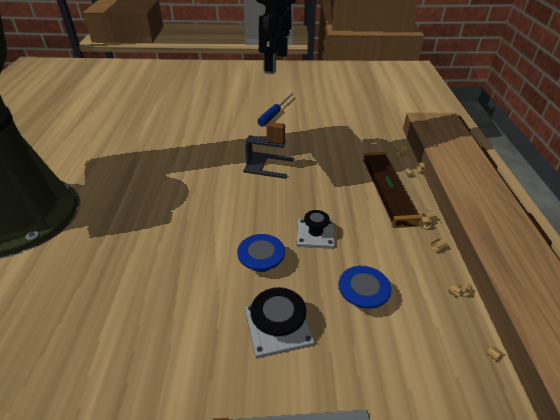

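The side view shows the gripper hovering above the puller (handle at (276,132), finger tips at (270,70)), and the scene is unchanged. I'll descend to TCP z 0.075.

Call:
send_rows([
  [[0,0,-0.02],[0,0,0]],
  [[0,0,-0.05],[0,0,0]],
  [[0,0,-0.08],[0,0,0]],
  [[0,0,-0.11],[0,0,0]],
  [[0,0,-0.135],[0,0,0]],
  [[0,0,-0.15],[0,0,0]],
  [[0,0,-0.156],[0,0,0]],
  [[0,0,-0.156],[0,0,0]],
])

```text
time_s: 3.95
tool_pos: [0.5234, 0.1711, 0.0748]
orientation: [-0.001, 0.133, 0.991, -0.0]
ft_force: [-0.3, -0.5, 0.1]
opening: 0.998
grasp_force: 0.0
```

Call:
send_rows([
  [[0,0,0],[0,0,0]],
  [[0,0,0],[0,0,0]],
  [[0,0,0],[0,0,0]],
  [[0,0,0],[0,0,0]],
  [[0,0,0],[0,0,0]],
  [[0,0,0],[0,0,0]],
  [[0,0,0],[0,0,0]],
  [[0,0,0],[0,0,0]],
  [[0,0,0],[0,0,0]],
  [[0,0,0],[0,0,0]],
  [[0,0,0],[0,0,0]],
  [[0,0,0],[0,0,0]],
], fingers=-1)

```text
time_s: 5.15
tool_pos: [0.5242, 0.172, 0.0752]
orientation: [-0.0, 0.132, 0.991, -0.0]
ft_force: [0.5, 1.3, -1.7]
opening: 0.203
grasp_force: 62.4
```

Call:
send_rows([
  [[0,0,0.005],[0,0,0]],
  [[0,0,0.015],[0,0,0]],
  [[0,0,0.03],[0,0,0]],
  [[0,0,0.05],[0,0,0]],
  [[0,0,0.07],[0,0,0]],
  [[0,0,0.09],[0,0,0]],
  [[0,0,0.105],[0,0,0]],
  [[0,0,0.115],[0,0,0]],
  [[0,0,0.12],[0,0,0]],
  [[0,0,0.12],[0,0,0]],
])

```text
time_s: 6.15
tool_pos: [0.5246, 0.1721, 0.196]
orientation: [0.001, 0.132, 0.991, 0.0]
ft_force: [0.4, 0.3, -3.7]
opening: 0.203
grasp_force: 62.2
```

Call:
send_rows([
  [[-0.005,-0.02,0],[0,0,1]],
  [[-0.015,-0.055,0],[0,0,2]],
  [[-0.026,-0.1,0],[0,0,4]],
  [[-0.038,-0.145,0],[0,0,6]],
  [[-0.05,-0.19,0],[0,0,8]],
  [[-0.062,-0.235,0],[0,0,9]],
  [[-0.074,-0.28,0],[0,0,10]],
  [[-0.086,-0.325,0],[0,0,12]],
  [[-0.097,-0.37,0],[0,0,14]],
  [[-0.107,-0.405,0],[0,0,15]],
  [[-0.115,-0.43,0],[0,0,15.2]],
  [[-0.115,-0.4355,0],[0,0,15.2]],
])

```text
time_s: 7.35
tool_pos: [0.4077, -0.2656, 0.1944]
orientation: [-0.001, 0.002, 1.0, 0.0]
ft_force: [-0.1, -0.1, -1.7]
opening: 0.2
grasp_force: 62.1
```

Call:
send_rows([
  [[0,0,0],[0,0,0]],
  [[0,0,0],[0,0,0]],
  [[0,0,0],[0,0,0]],
])

```text
time_s: 7.65
tool_pos: [0.4094, -0.2623, 0.1951]
orientation: [-0.0, -0.001, 1.0, 0.0]
ft_force: [-0.3, -0.5, -1.6]
opening: 0.2
grasp_force: 62.3
```

```bash
python3 - <<'E'
from h import *
T=grab('top');S=grab('side')
def crop(d,x,y,w,h,k): return cv2.resize(d['image'][y:y+h,x:x+w,::-1],(w*k,h*k),interpolation=cv2.INTER_CUBIC)
s=r.sense();print(s['tool_pos'],s['orientation'],s['time_s'],s['ft_force'])
p=np.array(s['tool_pos']);
for d in(T,S):print(proj(d,[p,p+[.034,0,-.07]]))
cv2.imwrite('pics/c2.png',np.hstack([crop(T,330,170,133,150,3),crop(S,170,190,133,150,3)]))
E
```

```text
[ 0.40949725 -0.26247452  0.19522586] [-4.85512952e-05 -6.38738370e-04  9.99999783e-01  1.50741230e-04] 7.75 [ 0.42151804 -0.9263024  -3.18154525]
[[432.99327098 275.68643836]
 [417.55302959 256.48058696]]
[[183.0751579  235.88733661]
 [215.4493498  272.86000221]]
```

View pics/c2.png

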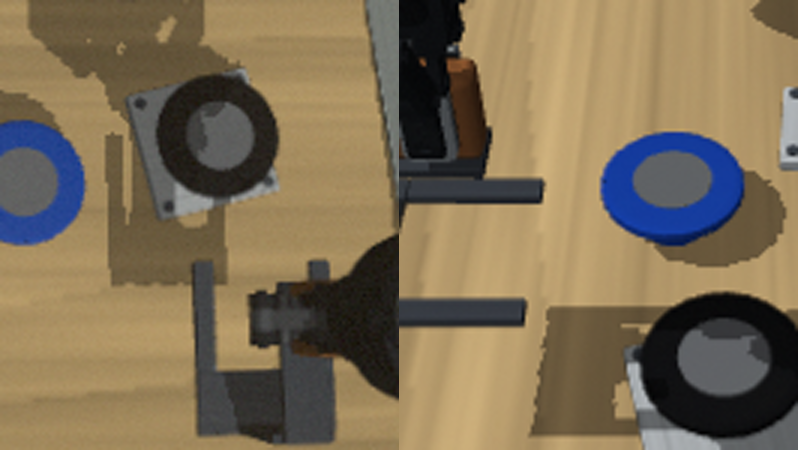

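The picture shows the fork held level, its prong tips at crop (203,262) and (318,262) in the top view, and at (543,190) and (525,310) in the side view. I'll triangulate the tips.

```bash
python3 - <<'E'
from h import *
T=grab('top');S=grab('side')
def X(a,b):
    (c1,v1),(c2,v2)=ray(T,[a]),ray(S,[b]); v1,v2=v1[0],v2[0]
    q=np.linalg.lstsq(np.c_[v1,-v2],c2-c1,rcond=None)[0]; return ((c1+v1*q[0])+(c2+v2*q[1]))*500, np.linalg.norm(c1+v1*q[0]-c2-v2*q[1])*1e3
t=lambda u,v:(u/3+330,v/3+170); s=lambda u,v:((u-400)/3+170,v/3+190)
print('Louter',X(t(194,262),s(543,180))); print('Router',X(t(328,262),s(525,301)))
print(plane(T,[t(194,262),t(212,262),t(309,262),t(328,262),t(198,436)],.126)*1e3)
print(plane(S,[s(543,181),s(525,301)],.126)*1e3)
# wide cap rim (undistorted look): both views
for d,roi in((T,(375,185,55,60)),(S,(240,275,75,70))):
    m=np.zeros(d['image'].shape[:2],np.uint8);x,y,w,h=roi;m[y:y+h,x:x+w]=(d['image'].max(2)<55)[y:y+h,x:x+w]
    c=cv2.convexHull(max(cv2.findContours(m,0,cv2.CHAIN_APPROX_NONE)[0],key=cv2.contourArea))
    print(cv2.minEnclosingCircle((plane(d,c[:,0],.046)[:,:2]*1e3).astype(np.float32)))
E
```

```text
Louter (array([ 442.13168015, -220.05689347,  126.23173256]), np.float64(0.34359587863577246))
Router (array([ 442.42378474, -299.45441006,  133.66732377]), np.float64(2.4358669824868757))
[[ 442.30923636 -220.09305871  126.        ]
 [ 442.22295009 -231.0523312   126.        ]
 [ 441.64729428 -290.91939832  126.        ]
 [ 441.51137056 -302.82821381  126.        ]
 [ 340.77774024 -219.42388273  126.        ]]
[[ 441.98985303 -220.52796217  126.        ]
 [ 442.12974001 -293.11339829  126.        ]]
((530.8882446289062, -261.9515075683594), 42.12730407714844)
((527.914306640625, -265.82708740234375), 43.77886199951172)
```

Call:
send_rows([
  [[0,-0.0005,-0.01],[0,0,0]],
  [[0,-0.001,-0.025],[0,0,0]],
  [[0,-0.0015,-0.045],[0,0,0]],
  [[0,-0.0015,-0.065],[0,0,0]],
  [[0,-0.0015,-0.08],[0,0,0]],
  [[0,-0.0015,-0.092],[0,0,0]],
  [[0,-0.0015,-0.098],[0,0,0]],
  [[0,-0.0015,-0.099],[0,0,0]],
  [[0,-0.0015,-0.099],[0,0,0]],
])

```text
time_s: 8.75
tool_pos: [0.4095, -0.2651, 0.0965]
orientation: [0.0, 0.0, 1.0, -0.0]
ft_force: [-0.4, 0.8, -2.0]
opening: 0.199
grasp_force: 62.2
```

Call:
send_rows([
  [[0.003,0,0],[0,0,0]],
  [[0.008,0,0],[0,0,0]],
  [[0.014,0,0],[0,0,0]],
  [[0.021,0,0],[0,0,0]],
  [[0.028,0,0],[0,0,0]],
  [[0.035,0,0],[0,0,0]],
  [[0.042,0,0],[0,0,0]],
  [[0.048,0,0],[0,0,0]],
  [[0.05,0,0],[0,0,0]],
  [[0.05,0,0],[0,0,0]],
])

```text
time_s: 9.75
tool_pos: [0.4595, -0.2649, 0.0962]
orientation: [-0.0, 0.0, 1.0, 0.0]
ft_force: [-0.9, 0.1, -2.0]
opening: 0.203
grasp_force: 62.2
```

```bash
python3 - <<'E'
from h import *
T=grab('top');S=grab('side')
def crop(d,x,y,w,h,k): return cv2.resize(d['image'][y:y+h,x:x+w,::-1],(w*k,h*k),interpolation=cv2.INTER_CUBIC)
s=r.sense();print(s['tool_pos'],s['orientation'],s['time_s'],s['ft_force'])
cv2.imwrite('pics/c3.png',np.hstack([crop(T,330,170,133,150,3),crop(S,200,240,133,150,3)]))
E
```

```text
[ 0.45891161 -0.26486462  0.09617675] [-2.51357951e-04  1.73668596e-04  9.99999951e-01  7.05301569e-05] 9.85 [-0.46480841  0.68293438 -2.53084465]
```

View pics/c3.png

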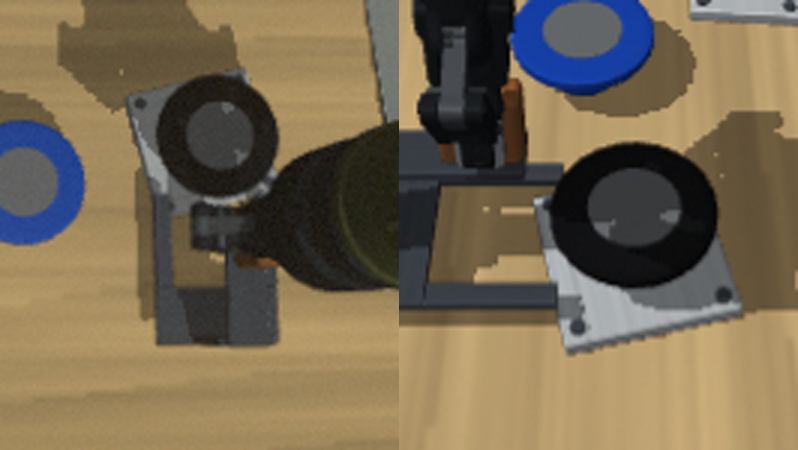

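The prong tips are over the plate edge (side crop (560,295)), below the rim, and centred on the cap (fork centre at crop column 217, cap at 217). I'll slide in fully.

Call:
send_rows([
  [[0.004,0,0],[0,0,0]],
  [[0.01,0,0],[0,0,0]],
  [[0.017,0,0],[0,0,0]],
  [[0.024,0,0],[0,0,0]],
  [[0.031,0,0],[0,0,0]],
  [[0.038,0,0],[0,0,0]],
  [[0.045,0,0],[0,0,0]],
  [[0.052,0,0],[0,0,0]],
  [[0.059,0,0],[0,0,0]],
  [[0.066,0,0],[0,0,0]],
  [[0.071,0,0],[0,0,0]],
  [[0.071,0,0],[0,0,0]],
])

```text
time_s: 11.05
tool_pos: [0.531, -0.265, 0.0963]
orientation: [0.0, -0.0, 1.0, -0.0]
ft_force: [0.1, 0.6, -1.9]
opening: 0.2
grasp_force: 62.2
```

```bash
python3 - <<'E'
from h import *
T=grab('top');S=grab('side')
def crop(d,x,y,w,h,k): return cv2.resize(d['image'][y:y+h,x:x+w,::-1],(w*k,h*k),interpolation=cv2.INTER_CUBIC)
s=r.sense();print(s['tool_pos'],s['orientation'],s['time_s'],s['ft_force'])
cv2.imwrite('pics/c4.png',np.hstack([crop(T,330,160,133,150,3),crop(S,200,240,133,150,3)]))
E
```

```text
[ 0.5300417  -0.26489535  0.0961642 ] [-2.44018444e-04  1.58500671e-04  9.99999956e-01  6.20843818e-05] 11.15 [ 0.6985399   0.11682288 -2.21718478]
```

View pics/c4.png

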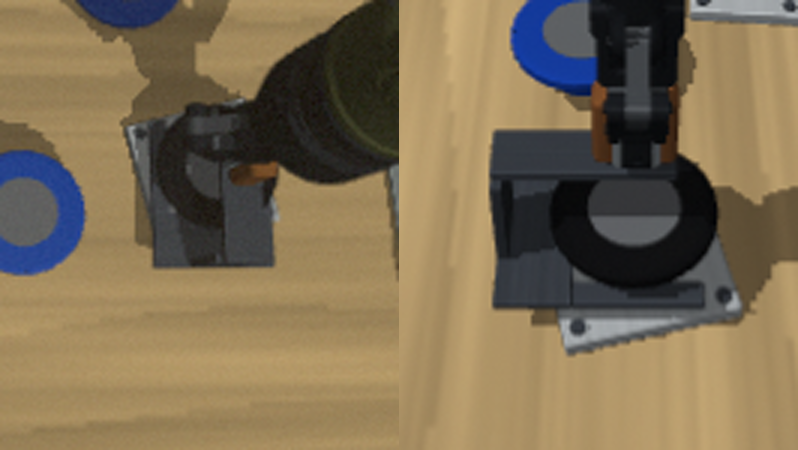

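The fork is fully under the rim with no contact force: the prong runs below the rim at side crop (640,295) and the cap is undisturbed. Now I pull straight up.

Call:
send_rows([
  [[0,0,0.004],[0,0,0]],
  [[0,0,0.008],[0,0,0]],
  [[0,0,0.011],[0,0,0]],
  [[0,0,0.013],[0,0,0]],
  [[0,0,0.015],[0,0,0]],
  [[0,0,0.017],[0,0,0]],
  [[0,0,0.019],[0,0,0]],
  [[0,0,0.021],[0,0,0]],
  [[0,0,0.023],[0,0,0]],
  [[0,0,0.025],[0,0,0]],
  [[0,0,0.027],[0,0,0]],
  [[0,0,0.03],[0,0,0]],
])

```text
time_s: 12.35
tool_pos: [0.5306, -0.2651, 0.1271]
orientation: [0.0, 0.0, 1.0, -0.0]
ft_force: [-0.8, -0.4, -3.4]
opening: 0.198
grasp_force: 62.1
```

Call:
send_rows([
  [[0,0,0.003],[0,0,0]],
  [[0,0,0.007],[0,0,0]],
  [[0,0,0.011],[0,0,0]],
  [[0,0,0.016],[0,0,0]],
  [[0,0,0.021],[0,0,0]],
  [[0,0,0.026],[0,0,0]],
  [[0,0,0.031],[0,0,0]],
  [[0,0,0.036],[0,0,0]],
  [[0,0,0.041],[0,0,0]],
  [[0,0,0.045],[0,0,0]],
  [[0,0,0.048],[0,0,0]],
  [[0,0,0.048],[0,0,0]],
])

```text
time_s: 13.55
tool_pos: [0.5305, -0.2651, 0.1748]
orientation: [0.0, 0.0, 1.0, -0.0]
ft_force: [-0.7, 0.6, -3.2]
opening: 0.202
grasp_force: 62.1
```

```bash
python3 - <<'E'
from h import *
T=grab('top');S=grab('side')
def crop(d,x,y,w,h,k): return cv2.resize(d['image'][y:y+h,x:x+w,::-1],(w*k,h*k),interpolation=cv2.INTER_CUBIC)
s=r.sense();print(s['tool_pos'],s['orientation'],s['time_s'],s['ft_force'])
cv2.imwrite('pics/c5.png',np.hstack([crop(T,330,160,133,150,3),crop(S,200,210,133,150,3)]))
E
```

```text
[ 0.53016717 -0.26493901  0.17420856] [-3.72788859e-05  1.81155525e-04  9.99999982e-01  3.32160591e-05] 13.65 [-0.38810819 -0.4656612  -3.32394946]
```

View pics/c5.png

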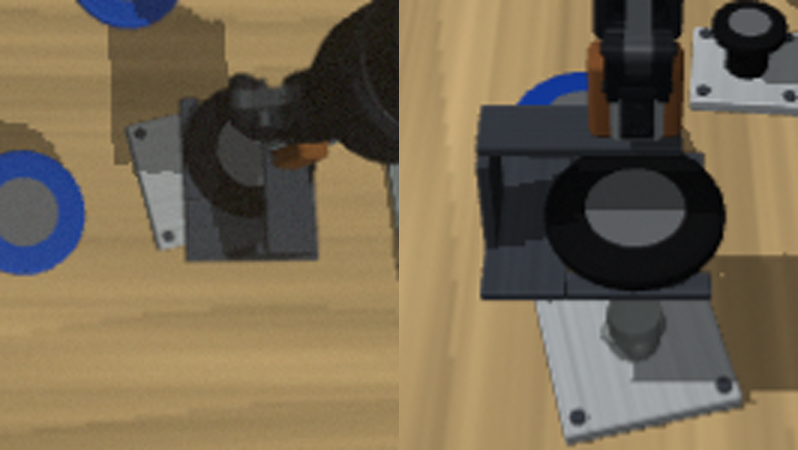

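The side view shows the bare stub at crop (632,330) and the cap sitting level in the fork. I carry it smoothly to bare bench at about (0.45, 0.08).

Call:
send_rows([
  [[-0.001,0.003,0],[0,0,0]],
  [[-0.002,0.01,0],[0,0,0]],
  [[-0.005,0.02,0],[0,0,0]],
  [[-0.008,0.033,0],[0,0,0]],
  [[-0.011,0.049,0],[0,0,0]],
  [[-0.015,0.066,0],[0,0,0]],
  [[-0.019,0.084,0],[0,0,0]],
  [[-0.024,0.102,0],[0,0,0]],
  [[-0.028,0.12,0],[0,0,0]],
  [[-0.032,0.138,0],[0,0,0]],
  [[-0.036,0.156,0],[0,0,0]],
  [[-0.04,0.174,0],[0,0,0]],
])

```text
time_s: 14.85
tool_pos: [0.4896, -0.0892, 0.1744]
orientation: [0.0, -0.0, 1.0, 0.0]
ft_force: [-0.1, -0.4, -3.7]
opening: 0.203
grasp_force: 62.1
```

Call:
send_rows([
  [[-0.004,0.018,0],[0,0,0]],
  [[-0.008,0.036,0],[0,0,0]],
  [[-0.013,0.054,0],[0,0,0]],
  [[-0.017,0.072,0],[0,0,0]],
  [[-0.021,0.09,0],[0,0,0]],
  [[-0.025,0.107,0],[0,0,0]],
  [[-0.029,0.123,0],[0,0,0]],
  [[-0.032,0.138,0],[0,0,0]],
  [[-0.035,0.151,0],[0,0,0]],
  [[-0.038,0.161,0],[0,0,0]],
  [[-0.039,0.168,0],[0,0,0]],
  [[-0.04,0.171,0],[0,0,0]],
])

```text
time_s: 16.05
tool_pos: [0.4501, 0.0807, 0.1743]
orientation: [0.0, -0.0, 1.0, -0.0]
ft_force: [0.2, 0.1, -2.4]
opening: 0.201
grasp_force: 62.1
```

Call:
send_rows([
  [[0,0,0],[0,0,0]],
  [[0,0,-0.005],[0,0,0]],
  [[0,0,-0.015],[0,0,0]],
  [[0,0,-0.026],[0,0,0]],
  [[0,0,-0.037],[0,0,0]],
  [[0,0,-0.048],[0,0,0]],
  [[0,0,-0.057],[0,0,0]],
  [[0,0,-0.063],[0,0,0]],
  [[0,0,-0.067],[0,0,0]],
  [[0,0,-0.069],[0,0,0]],
  [[0,0,-0.07],[0,0,0]],
  [[0,0,-0.07],[0,0,0]],
])

```text
time_s: 17.25
tool_pos: [0.4504, 0.0801, 0.1045]
orientation: [0.0, 0.0, 1.0, 0.0]
ft_force: [0.7, 1.2, -3.5]
opening: 0.199
grasp_force: 62.2
```

```bash
python3 - <<'E'
from h import *
T=grab('top');S=grab('side')
def crop(d,x,y,w,h,k): return cv2.resize(d['image'][y:y+h,x:x+w,::-1],(w*k,h*k),interpolation=cv2.INTER_CUBIC)
s=r.sense();print(s['tool_pos'],s['orientation'],s['time_s'],s['ft_force'])
u=proj(S,[s['tool_pos']])[0].astype(int);v=proj(T,[s['tool_pos']])[0].astype(int);print(u,v)
cv2.imwrite('pics/c6.png',np.hstack([crop(T,v[0]-66,v[1]-60,133,130,3),crop(S,u[0]-66,u[1]-50,133,130,3)]))
E
```

```text
[0.45052146 0.0800733  0.10463474] [3.32177270e-04 1.91338089e-04 9.99999925e-01 4.68107744e-05] 17.35 [-1.21289051 -0.34314285 -2.38677802]
[238 150] [226 253]
```

View pics/c6.png

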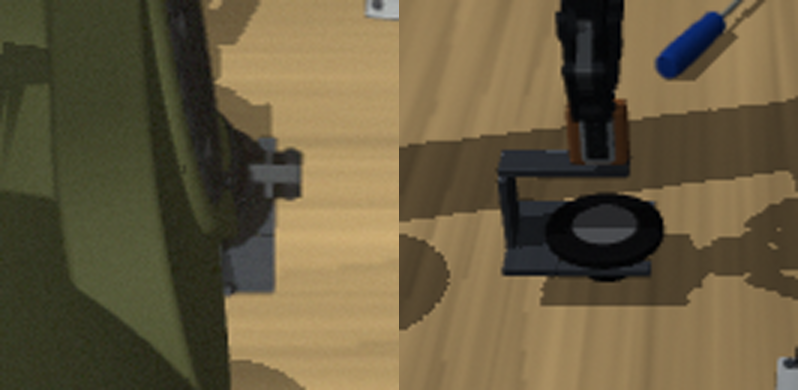

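The side crop shows the cap level in the fork at (604,230), with the skirt just below the fork. I lower the last 29 mm gently.

Call:
send_rows([
  [[0,0,-0.003],[0,0,0]],
  [[0,0,-0.006],[0,0,0]],
  [[0,0,-0.009],[0,0,0]],
  [[0,0,-0.012],[0,0,0]],
  [[0,0,-0.015],[0,0,0]],
  [[0,0,-0.018],[0,0,0]],
  [[0,0,-0.021],[0,0,0]],
  [[0,0,-0.024],[0,0,0]],
  [[0,0,-0.027],[0,0,0]],
  [[0,0,-0.028],[0,0,0]],
  [[0,0,-0.029],[0,0,0]],
  [[0,0,-0.029],[0,0,0]],
])

```text
time_s: 18.55
tool_pos: [0.4502, 0.08, 0.0753]
orientation: [0.0, 0.0, 1.0, 0.0]
ft_force: [0.8, -0.1, -2.7]
opening: 0.202
grasp_force: 62.3
```

Call:
send_rows([
  [[0,0,-0.0005],[0,0,0]],
  [[0,0,-0.0005],[0,0,0]],
  [[0,0,-0.0005],[0,0,0]],
])

```text
time_s: 18.85
tool_pos: [0.4503, 0.0801, 0.075]
orientation: [0.0, 0.0, 1.0, 0.0]
ft_force: [-1.1, -0.2, 0.4]
opening: 0.198
grasp_force: 62.5
```

Call:
send_rows([
  [[0,0,-0.0005],[0,0,0]],
  [[0,0,-0.0005],[0,0,0]],
  [[0,0,-0.0005],[0,0,0]],
])

```text
time_s: 19.15
tool_pos: [0.4504, 0.0802, 0.0749]
orientation: [0.0, 0.0, 1.0, 0.0]
ft_force: [-2.5, 1.3, 6.8]
opening: 0.204
grasp_force: 63.5
```

Call:
send_rows([
  [[0,0,0],[0,0,0]],
  [[0,0,0],[0,0,0]],
  [[0,0,0],[0,0,0]],
  [[0,0,0],[0,0,0]],
  [[0,0,0],[0,0,0]],
  [[0,0,0],[0,0,0]],
  [[0,0,0],[0,0,0]],
  [[0,0,0],[0,0,0]],
  [[0,0,0],[0,0,0]],
  [[0,0,0],[0,0,0]],
], fingers=1)

```text
time_s: 20.15
tool_pos: [0.4502, 0.08, 0.0743]
orientation: [-0.0, 0.0, 1.0, 0.0]
ft_force: [0.8, 0.4, 0.4]
opening: 0.998
grasp_force: 0.0
```

Call:
send_rows([
  [[0,0,0.005],[0,0,0]],
  [[0,0,0.015],[0,0,0]],
  [[0,0,0.03],[0,0,0]],
  [[0,0,0.05],[0,0,0]],
  [[0,0,0.07],[0,0,0]],
  [[0,0,0.09],[0,0,0]],
  [[0,0,0.11],[0,0,0]],
  [[0,0,0.13],[0,0,0]],
  [[0,0,0.15],[0,0,0]],
  [[0,0,0.15],[0,0,0]],
  [[0,0,0.15],[0,0,0]],
])

```text
time_s: 21.25
tool_pos: [0.4506, 0.0801, 0.2249]
orientation: [0.001, 0.0, 1.0, 0.0]
ft_force: [-0.5, 0.1, 0.8]
opening: 1.001
grasp_force: 0.0
```

```bash
python3 - <<'E'
from h import *
grab('side','s9.png'); s=r.sense();print(s['tool_pos'],s['time_s'],s['ft_force'],s['opening'])
E
```

```text
[0.44994932 0.07996089 0.22408243] 21.3 [-0.13627968  0.02876936 -0.43939376] 0.9986106808056362
```

View pics/s9.png

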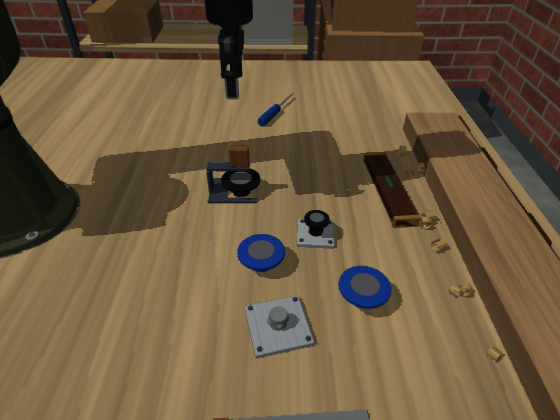

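The final view shows the puller standing at (233,180) with the wide cap upright in its fork at (241,180). The stub at (278,315) is bare, the narrow cap is still on its port, and the gripper is clear.

```bash
python3 -c "
from bench import r
print(r.sign_off())"
```

```text
the job is handed in; nothing more can be done
None
```

The job is handed in at about 21 s: the wide cap is off its port and upright in the fork of the puller, which stands released on bare bench near (0.45, 0.08), and the narrow cap is still on its own port.

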